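# Lock a levelling foot with its jam nut

### The arm

A 6-joint arm with a two-finger parallel gripper is mounted at the origin on a cart in front of the work surface, level with it; the furniture and walls round the work are solid. World frame = base frame: x ahead of the robot, y to its left, z up, the work surface at z = 0. Lengths are in mm, angles in rad, forces in N, time in s.
With the tool pointing down it reaches from about 300 to 775 mm from the base axis. Payload 14.6 kg.
Tool frame: the origin (TCP) lies midway between the tips of the shut fingers; the grasp point (between the pads) lies 19 mm behind it; z points along the fingers, y is the direction in which the jaws open and shut (so a half turn about z gives the same grasp; the last joint's range is limited). The gripper opens to 94 mm and grips with 3 to 60 N. Pads are 16 mm wide; open, the fingers measure 119 mm over their backs; the gripper's body (75 mm by 177 mm) begins 78 mm behind the grasp point.
Start: joints at [1.041, 0.3, 1.521, -0, 1.321, -0.067], TCP at [245.546, 492.134, 205.446] pointing down, gripper open.
Joint ranges: [-3.03, 3.03], [-0.79, 2.21], [0.23, 2.52], [-1.04, 4.18], [0, 3.07], [-2.55, 2.55]. Speed limits (rad/s): [2.22, 2.22, 2.57, 3.14, 3.14, 3.14].

### API

Orientations are given as [roll, pitch, yaw] about the fixed x, y, z axes, in that order (R = Rz(yaw) Ry(pitch) Rx(roll)).
In Python, from cell import manip gives the robot as it stands.
- The arm moves only by the tool play_rows, never from a script. Its argument "commands" is a list of rows, each an object of numbers: "x", "y", "z": the shift along the tool's x, y, z in m; "wx", "wy", "wz": the turn, a rotation vector about the tool's x, y, z in degrees; "grip": the opening, from 0 (shut) to 1 (fully open). In form: [{"x": .., "y": .., "z": .., "wx": .., "wy": .., "wz": .., "grip": ..}, ...]. A call has 1 to 20 rows; each row shifts and turns the commanded pose from where the row before left it, along the tool's axes as they then stand; what a row does not reach is not made up. A row lasts 1/8 s, in which the tool goes at most 62.5 mm and 10.7 degrees, less where a joint would pass 70% of its speed; a pose out of reach is approached as far as the arm can. A call is refused whole if a number of a shift passes 0.0625 or a number of a turn 10.7, either way. A call with a gripper value outside its range is refused whole. The fingers move at their own pace and stop on an object; "squeeze" is the grip in N (left out, the last holds). Time passes only in rows, so rows that do not move let the fingers close. It gives the time, the measured TCP pose, the force and the opening at its end, in the units of the state.
- manip.read_state(): the state, without advancing time (a new reading comes with each control period).
- manip.camera(name): name is "scene" or "top" or "wrist"; returns (picture, depth): 480x640x3 uint8, red, green, blue; 480x640 float32, mm along the optical axis (not along the pixel's ray), 0 where there is no reading.
- manip.camera_info(name): a dict with "intrinsics" (3x3 intrinsics, pixels), "camera_from_world" (4x4, takes a point from world to camera coordinates); the wrist camera has in their place "tool_from_camera" (4x4, takes a point from camera to tool coordinates, whose origin is the TCP and whose axes are the flange's). Camera axes: x right, y up, looking along -z (the intrinsics and any distortion apply to the point x, -y, -z); pixel columns grow to the right and rows downward; lengths in mm; the calibration is good to about 2 mm. The wrist camera is an equidistant fisheye: a pixel r from the principal point sees the ray r / f radians off the axis. A picture is of the moment at which its call begins: read the wrist's pose just before it. camera_info takes no time and is no camera call.
- manip.sign_off(): hands the job in, once; it reports no verdict.
The state is a dict: "clock": time; "joints": joint angles; "qd": joint speeds; "effort": joint torques, N m; "eef_pos": TCP position; "eef_rot": TCP orientation; "wrist_force": force on the tool from outside, world axes, zero at the start; "moment": the same for the moment, N m; "finger_gap": finger opening in mm.
Only numpy, scipy, OpenCV 4.12 (cv2) and the standard library are available. Lean on these libraries where they do the work, as an engineer would, in place of code of your own. Each camera call takes 0.05 s, during which the arm holds its last target.

### The job

Two levelling feet for the breakfast bar stand on the worktop; one is already locked, its two nuts tight together. On the other, run the upper, larger nut down its stud (clockwise from above) and tighten it firmly against the smaller nut below it so that it locks. Do not turn the lower nut, which sets the height, leave the terminal strip that lies between the feet in place, and let go when you are done.

Things in the scene. Friction and masses are not known exactly. Their poses are not given: they have to be found in the camera images.
- foot: The levelling foot to lock: round aluminium foot 90 mm across on a rubber sole, fixed to the worktop, with an upright steel stud 20 mm in diameter whose top is 81 mm above the worktop. Origin on the worktop at the stud's axis, z up. It stands in the front strip, left or right of the other foot.
- foot_locked: The other foot, the same in shape, with its two nuts already together, no gap between them, and nothing on it moving. Origin on the worktop at its stud's axis. Leave it as it is.
- jam_nut: Upper nut, on the stud of the foot to lock: steel hexagon 36 mm across flats, 41.6 mm across corners, 16 mm high. Origin on the stud's axis at its underside, z up. Two opposite flats face its own +y and -y, the others every 60 degrees. Right-hand thread, 6 mm a turn: clockwise seen from above it goes down 0.95 mm per radian. It takes 0.06 N m to run, stays where left and cannot be lifted off.
- set_nut: Lower nut, on the same stud: steel hexagon 30 mm across flats, 34.6 mm across corners, 12 mm high, origin on the axis at its underside, z up. It holds itself by a friction of 2.5 N m, so only gripping it would turn it. Its height on the stud differs each time.
- set_nut_top (a point): Point on the stud's axis at the upper face of the lower nut. From touching here on, the upper nut gets harder to turn, by about 0.4 N m per radian, and keeps its pressure when released (thread and faces grip). It is locked when it presses with over 30 N: some 25 degrees past touching, at about 0.2 N m. Half a radian and 0.3 N m are ample; more does no harm.
- jam_nut_under (a point): Point on the stud's axis at the underside of the upper nut. It starts 2.3 to 4.5 mm above the lower nut, so that a ring of bare stud shows between them, a third to three quarters of a turn away, and 42 to 43.5 mm above the worktop.
- set_nut_corner (a point): A corner of the lower nut, 17.3 mm from the axis at half its height; it shows whether that nut has turned.
- terminal_strip: White screw terminal strip, 66 x 19 x 16 mm, lying loose between the two feet, its length pointing roughly away from the robot. Origin at the centre of its underside. Leave it within 30 mm of where it lies.

How it is judged (in metres and radians):
On the way:
1. the upper nut has been run down onto the lower nut (less than 0.5 mm between them) (z of jam_nut_under in the frame of set_nut_top below 0.0005 m), for 0.05 s.
At the end, for the whole second after the job is handed in: The upper nut is on the lower one (less than 0.5 mm between them) and, released and still, presses on it with more than 30 N; the lower nut has turned less than about 13 degrees (its corner moved less than 4 mm) (contact force between jam_nut and set_nut above 30 N and z of jam_nut_under in the frame of set_nut_top below 0.0005 m and distance of set_nut_corner from where it was at the start of the episode below 0.004 m and angular speed of jam_nut below 0.05 rad/s); the robot touches nothing.
It fails at once if the lower nut is turned (its corner moves more than 4 mm) (distance of set_nut_corner from where it was at the start of the episode above 0.004 m).
It fails at once if the terminal strip is pushed more than 30 mm (distance of terminal_strip from where it was at the start of the episode above 0.03 m).
It also fails if it takes over 67 s, if anything falls off the work surface, if the arm or the gripper's body presses on something with over 40 N, if the wrist force passes 120 N, or if a joint passes its speed limit or range.

## Working session

There is one attempt and no reset: what is moved stays moved. The work goes in short steps, Python scripts to look and compute and a tool call to move; the robot and the scene stay as the last step left them, time stands still between calls to the robot, and variables do not carry over. Pictures are saved under pics/ and viewed, and the job is handed in when it is done.

Besides the shell and the picture viewer there is one more tool, called after "Call:" as name(argument=value, ...) on one line, values as JSON. play_rows: Moves the arm, as the interface text tells. Its arguments: {"type":"object","properties":{"commands":{"type":"array"},"squeeze":{"type":"number"}},"required":["commands"]}

```bash
ls; mkdir -p pics
python3 - <<'E'
from cell import manip
import cv2, numpy as np
s=manip.read_state(); print(s)
for n in ("scene","top"):
    p,d=manip.camera(n); cv2.imwrite(f"pics/{n}0.png",p[:,:,::-1]); np.save(f"pics/{n}0d.npy",d)
    print(n,manip.camera_info(n))
print(manip.camera_info("wrist"))
E
```

```text
pics
{'clock': 0.0, 'joints': array([ 1.04143301e+00,  3.00518293e-01,  1.52157125e+00, -4.27139926e-07,
        1.32071938e+00, -6.65898471e-02]), 'qd': array([-0.00013641, -0.00145815, -0.00072829,  0.00183514, -0.00078674,
       -0.00210258]), 'effort': array([ 9.24946153e-05, -5.31798184e+01, -3.52744710e+01,  7.07867648e-02,
        2.43159255e-02, -1.38384867e-04]), 'eef_pos': array([245.4009496 , 491.92163522, 204.86461159]), 'eef_rot': array([-3.14037906e+00, -8.05180820e-05,  2.67881925e+00]), 'wrist_force': array([ 0.64303021, -0.03738726, -1.79636758]), 'moment': array([ 0.009196  , -0.00456975,  0.01003603]), 'finger_gap': 94.27601784170463}
scene {'intrinsics': array([[608.40778209,   0.        , 315.75793961],
       [  0.        , 608.40778209, 241.68770822],
       [  0.        ,   0.        ,   1.        ]]), 'camera_from_world': array([[ 6.29255074e-01, -7.77153615e-01, -8.38514560e-03,
        -2.78731282e+02],
       [ 5.30078253e-01,  4.21260030e-01,  7.35905587e-01,
        -2.83310097e+02],
       [-5.68379360e-01, -4.67517108e-01,  6.77032242e-01,
        -7.
[... 470 characters left out ...]
    [-1.29894028e-01, -2.34650200e-02,  9.91250188e-01,
        -1.03598439e+03],
       [ 0.00000000e+00,  0.00000000e+00,  0.00000000e+00,
         1.00000000e+00]])}
{'intrinsics': array([[371.64829954,   0.        , 324.11217568],
       [  0.        , 371.64829954, 241.4756418 ],
       [  0.        ,   0.        ,   1.        ]]), 'tool_from_camera': array([[ 4.26488963e-04,  9.57026471e-01,  2.90000264e-01,
         8.57013820e+01],
       [ 9.99999163e-01, -5.40294132e-05, -1.29234720e-03,
         7.53307348e-01],
       [-1.22114193e-03,  2.90000572e-01, -9.57025693e-01,
        -1.79086231e+02],
       [ 0.00000000e+00,  0.00000000e+00,  0.00000000e+00,
         1.00000000e+00]])}
```

View pics/scene0.png

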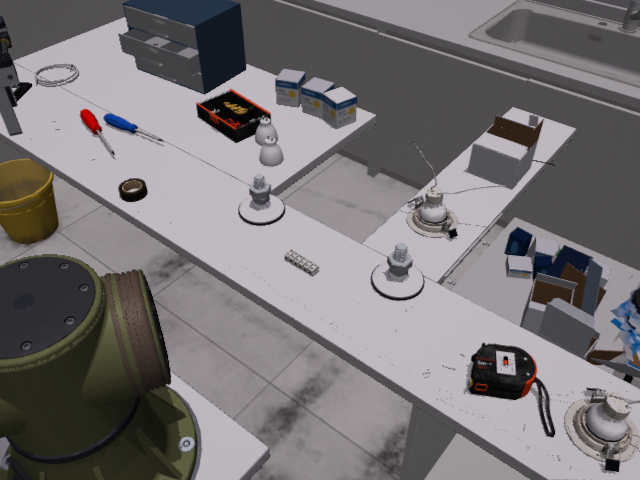

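View pics/top0.png

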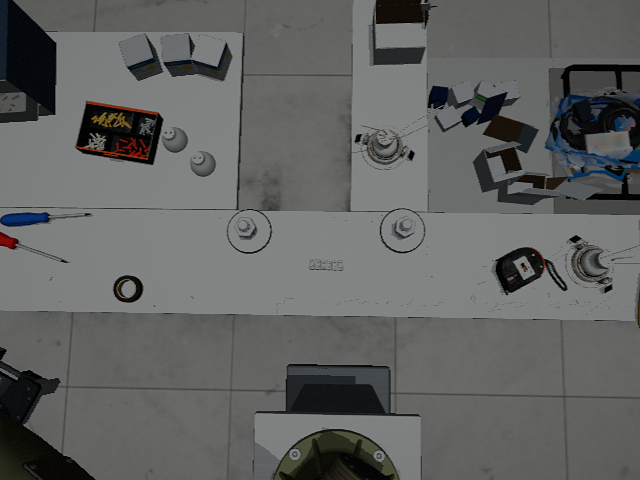

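The top view shows the feet at about (248,231) and (403,230), with the strip at (326,265). Next I'll zoom in to see which foot has the gap.

```bash
cat > h.py <<'E'
import numpy as np, cv2
from cell import manip
def ray(n,u,v):
    c=manip.camera_info(n);K=c["intrinsics"];T=c["camera_from_world"]
    d=np.array([(u-K[0,2])/K[0,0],-(v-K[1,2])/K[1,1],-1.0]);R=T[:3,:3]
    return -R.T@T[:3,3], R.T@d
def onz(n,u,v,z):
    o,d=ray(n,u,v); return o+d*(z-o[2])/d[2]
def proj(n,p):
    c=manip.camera_info(n);K=c["intrinsics"];T=c["camera_from_world"]
    q=T[:3,:3]@np.asarray(p,float)+T[:3,3]; return K[0,0]*q[0]/-q[2]+K[0,2], K[1,1]*-q[1]/-q[2]+K[1,2]
E
python3 - <<'E'
from h import *
s=cv2.imread("pics/scene0.png");t=cv2.imread("pics/top0.png")
a=[s[165:225,230:290],s[235:300,370:430][:60],t[205:255,220:280],t[205:255,375:435]]
a=[cv2.resize(x,(400,300),interpolation=cv2.INTER_CUBIC) for x in a]
cv2.imwrite("pics/z.png",np.vstack([np.hstack(a[:2]),np.hstack(a[2:])]))
# foot disc outline in top
for u,v in ((248,231),(403,230)):print(onz("top",u,v,5))
d=np.load("pics/top0d.npy");print(d[220:236:2,240:256:2].round(0)); print(d[220:236:2,396:412:2].round(0))
E
```

```text
[502.97828239 181.37585867   5.        ]
[ 509.03749696 -127.64050234    5.        ]
[[1048. 1029. 1030. 1048. 1050. 1052. 1046. 1094.]
 [1026. 1026. 1025. 1027. 1049. 1048. 1051. 1091.]
 [1026. 1025. 1028. 1028. 1031. 1049. 1050. 1051.]
 [1029. 1024. 1025. 1023. 1033. 1048. 1051. 1046.]
 [1024. 1026. 1023. 1025. 1037. 1045. 1047. 1048.]
 [1051. 1034. 1031. 1036. 1049. 1047. 1044. 1053.]
 [1045. 1048. 1047. 1048. 1047. 1047. 1049. 1071.]
 [1047. 1044. 1048. 1044. 1047. 1046. 1056. 1089.]]
[[1091. 1045. 1048. 1043. 1022. 1017. 1022. 1022.]
 [1048. 1045. 1049. 1022. 1021. 1019. 1021. 1019.]
 [1049. 1044. 1048. 1021. 1020. 1017. 1020. 1020.]
 [1048. 1043. 1046. 1021. 1019. 1019. 1021. 1020.]
 [1047. 1043. 1045. 1034. 1020. 1020. 1021. 1026.]
 [1044. 1043. 1046. 1047. 1034. 1032. 1035. 1045.]
 [1052. 1044. 1042. 1045. 1046. 1045. 1042. 1044.]
 [1082. 1077. 1044. 1042. 1043. 1041. 1045. 1043.]]
```

View pics/z.png

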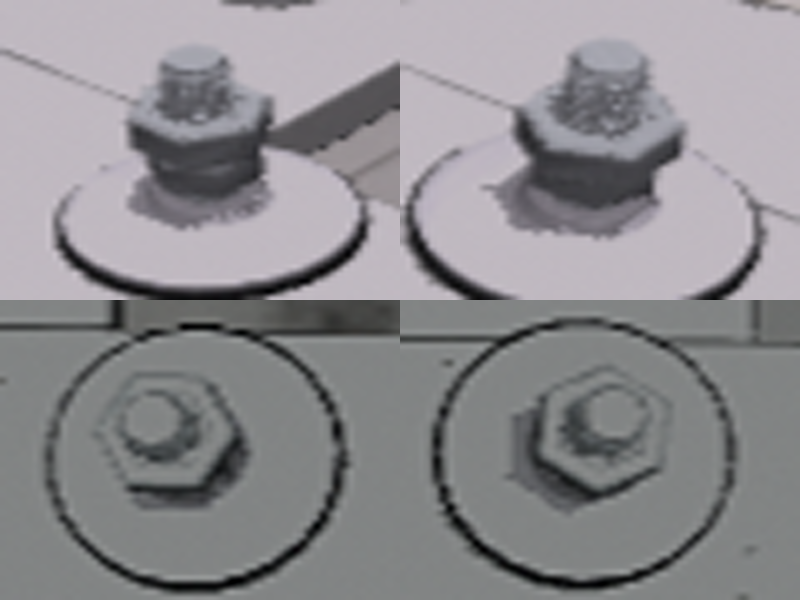

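The left foot appears to have the gap: its nut top is at about 59 mm, with a light band below it. I'll go above it, offset so the wrist camera sees it obliquely.

```bash
cat >> h.py <<'E'
from scipy.spatial.transform import Rotation as Ro
def move_to(p,yaw=None):
    s=manip.read_state();R=Ro.from_euler("xyz",s["eef_rot"]).as_matrix()
    d=R.T@(np.asarray(p)-s["eef_pos"]);print("tool shift mm",d.round(1),"n rows",np.abs(d).max()/60)
    if yaw is not None: print("wz deg", np.degrees((s["eef_rot"][2]-yaw+np.pi)%(2*np.pi)-np.pi))
def wrist_world(u,v,z,s):
    c=manip.camera_info("wrist");K=c["intrinsics"];T=c["tool_from_camera"]
    x=u-K[0,2];y=v-K[1,2];r=np.hypot(x,y);th=r/K[0,0]
    d=np.array([np.sin(th)*x/r,-np.sin(th)*y/r,-np.cos(th)])
    R=Ro.from_euler("xyz",s["eef_rot"]).as_matrix()
    o=R@T[:3,3]+s["eef_pos"];d=R@T[:3,:3]@d
    return o+d*(z-o[2])/d[2]
E
python3 - <<'E'
from h import *
for z,uv in ((59,(245.4,227)),(81,(243,225))): print(onz("top",*uv,z))
s=manip.read_state();p,d=manip.camera("wrist");cv2.imwrite("pics/w0.png",p[:,:,::-1])
move_to([490,190,160],1.9)
E
```

```text
[502.18063153 177.52097384  59.        ]
[502.29727737 178.32672822  81.        ]
tool shift mm [-353.6 -161.    45.2] n rows 5.894105630290074
wz deg 44.623360171645
```

View pics/w0.png

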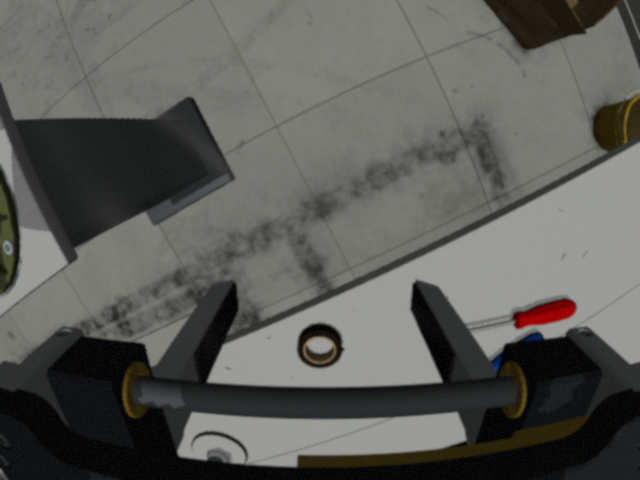

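Run:
```python
from h import *
move_to([502,178,130],3.656)
```

```text
tool shift mm [-369.7 -166.4   75.2] n rows 6.1623792421634995
wz deg -55.988028653327575
```

Call:
play_rows(commands=[{"x": -0.046,"y": -0.0208,"z": 0.0094},{"x": -0.046,"y": -0.0208,"z": 0.0094},{"x": -0.046,"y": -0.0208,"z": 0.0094},{"x": -0.046,"y": -0.0208,"z": 0.0094},{"x": -0.046,"y": -0.0208,"z": 0.0094},{"x": -0.046,"y": -0.0208,"z": 0.0094},{"x": -0.046,"y": -0.0208,"z": 0.0094},{"x": -0.046,"y": -0.0208,"z": 0.0094},{"wz": -9.33},{"wz": -9.33},{"wz": -9.33},{"wz": -9.33},{"wz": -9.33},{"wz": -9.33},{},{}])

```text
$.commands[0]: bad value
```

Run:
```python
from h import *
s=manip.read_state();p,d=manip.camera("wrist");cv2.imwrite("pics/w1.png",p[:,:,::-1]);np.save("pics/w1d.npy",d)
print(s)
```

```text
{'clock': 0.15, 'joints': array([ 1.04142120e+00,  3.00332373e-01,  1.52138415e+00, -4.85217431e-06,
        1.32067454e+00, -6.66058441e-02]), 'qd': array([-1.42147994e-03, -3.26438347e-03, -1.59313984e-03, -2.28551049e-04,
        2.93792997e-04,  2.31364388e-05]), 'effort': array([ 4.21998839e-04, -5.31963444e+01, -3.52815557e+01,  7.08148093e-02,
        2.36502156e-02, -1.11419251e-04]), 'eef_pos': array([245.45523363, 491.99928994, 205.04573683]), 'eef_rot': array([-3.14079570e+00, -4.84495154e-05,  2.67882456e+00]), 'wrist_force': array([-0.39292402,  0.09093853, -0.31534352]), 'moment': array([ 0.00727814, -0.02676084,  0.06887984]), 'finger_gap': 93.8566737849452}
```

View pics/w1.png

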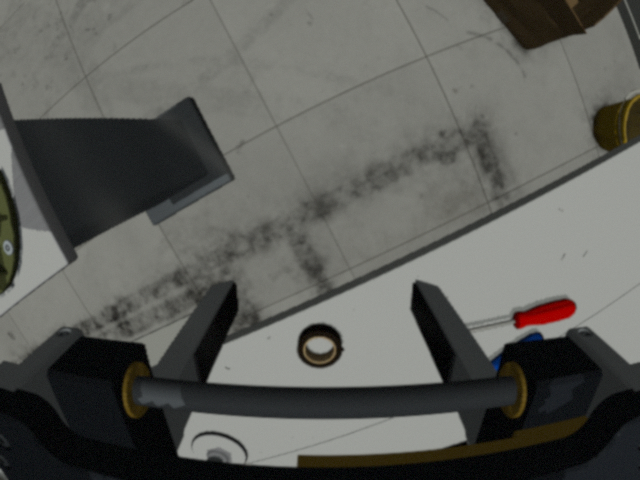

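The call was refused, probably because every row needs all its keys.

Call:
play_rows(commands=[{"x": -0.046,"y": -0.0208,"z": 0.0094,"wx": 0,"wy": 0,"wz": 0,"grip": 1},{"x": -0.046,"y": -0.0208,"z": 0.0094,"wx": 0,"wy": 0,"wz": 0,"grip": 1},{"x": -0.046,"y": -0.0208,"z": 0.0094,"wx": 0,"wy": 0,"wz": 0,"grip": 1},{"x": -0.046,"y": -0.0208,"z": 0.0094,"wx": 0,"wy": 0,"wz": 0,"grip": 1},{"x": -0.046,"y": -0.0208,"z": 0.0094,"wx": 0,"wy": 0,"wz": 0,"grip": 1},{"x": -0.046,"y": -0.0208,"z": 0.0094,"wx": 0,"wy": 0,"wz": 0,"grip": 1},{"x": -0.046,"y": -0.0208,"z": 0.0094,"wx": 0,"wy": 0,"wz": 0,"grip": 1},{"x": -0.046,"y": -0.0208,"z": 0.0094,"wx": 0,"wy": 0,"wz": 0,"grip": 1},{"x": 0,"y": 0,"z": 0,"wx": 0,"wy": 0,"wz": -9.33,"grip": 1},{"x": 0,"y": 0,"z": 0,"wx": 0,"wy": 0,"wz": -9.33,"grip": 1},{"x": 0,"y": 0,"z": 0,"wx": 0,"wy": 0,"wz": -9.33,"grip": 1},{"x": 0,"y": 0,"z": 0,"wx": 0,"wy": 0,"wz": -9.33,"grip": 1},{"x": 0,"y": 0,"z": 0,"wx": 0,"wy": 0,"wz": -9.33,"grip": 1},{"x": 0,"y": 0,"z": 0,"wx": 0,"wy": 0,"wz": -9.33,"grip": 1},{"x": 0,"y": 0,"z": 0,"wx": 0,"wy": 0,"wz": 0,"grip": 1},{"x": 0,"y": 0,"z": 0,"wx": 0,"wy": 0,"wz": 0,"grip": 1}], squeeze=25)

```text
clock: 2.2
eef_pos: [500.5, 179.0, 130.2]
eef_rot: [3.142, -0.0, -2.631]
wrist_force: [0.4, -0.0, 0.1]
finger_gap: 94.0
```

Run:
```python
from h import *
s=manip.read_state();p,d=manip.camera("wrist");cv2.imwrite("pics/w2.png",p[:,:,::-1]);np.save("pics/w2d.npy",d)
print(s)
```

```text
{'clock': 2.2, 'joints': array([ 2.74467783e-01,  3.34130529e-01,  1.65998503e+00,  2.77512898e-05,
        1.14762460e+00, -1.80695588e+00]), 'qd': array([-0.00149713, -0.00077706,  0.00027505,  0.0004917 ,  0.0006151 ,
       -0.01137546]), 'effort': array([-1.15156883e-03, -5.23808491e+01, -3.25448585e+01, -3.05279915e-02,
        6.92702481e-02, -8.87214183e-02]), 'eef_pos': array([500.50360802, 178.95920051, 130.18713324]), 'eef_rot': array([ 3.14153354e+00, -1.37484041e-04, -2.63097671e+00]), 'wrist_force': array([ 0.38408458, -0.00686926,  0.07069041]), 'moment': array([0.0511901 , 0.01452888, 0.02399496]), 'finger_gap': 94.00605302853663}
```

View pics/w2.png

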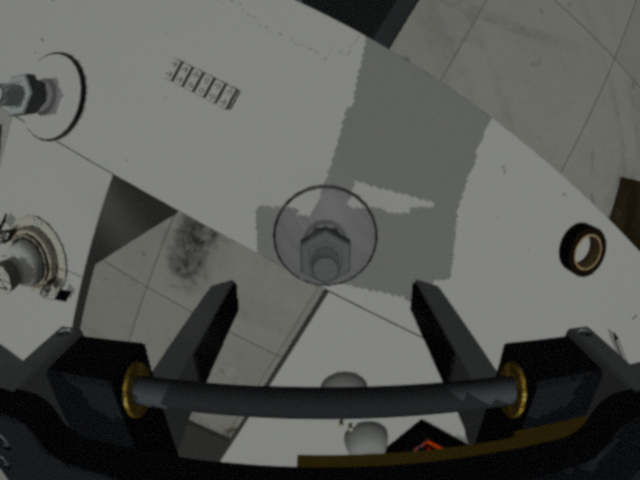

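Run:
```python
from h import *
p=cv2.imread("pics/w2.png")
def st(x): 
    x=x.astype(float);return np.clip((x-x.min())*1.6*255/(x.max()-x.min()),0,255).astype(np.uint8)
a=cv2.resize(st(p[180:290,270:380]),(600,600),interpolation=cv2.INTER_CUBIC)
cv2.imwrite("pics/w2z.png",a)
a=cv2.resize(st(p[40:150,0:110]),(400,400),interpolation=cv2.INTER_CUBIC)
cv2.imwrite("pics/w2y.png",a)
```

```text
(no output)
```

View pics/w2z.png

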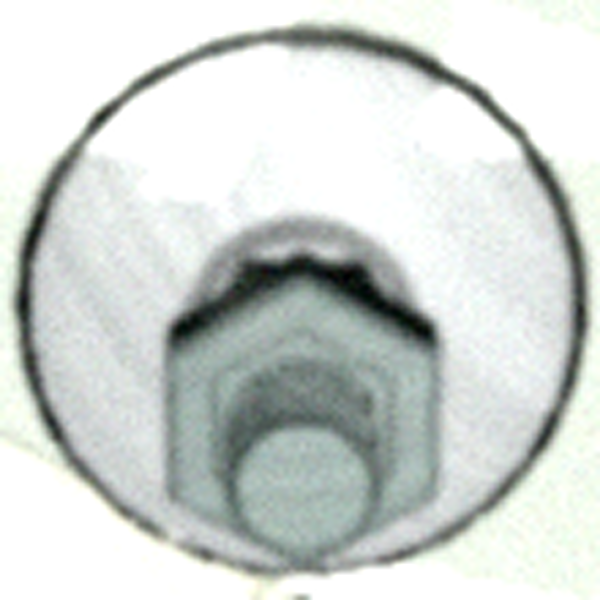

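View pics/w2y.png

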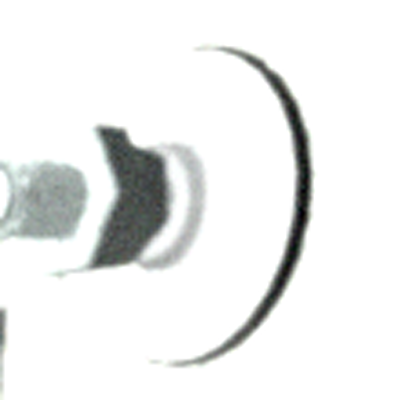

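The right foot's nuts sit together with no gap, so the left foot is the one to lock. Its nut flats are nearly vertical in the image (u≈301 and 350), so they already line up with the jaws. The stud top is at about (326,269).

Run:
```python
from h import *
s=manip.read_state();k=110/600
f=lambda x,y:(270+x*k,180+y*k)
R=Ro.from_euler("xyz",s["eef_rot"]).as_matrix()
T=lambda P:(R.T@(P-s["eef_pos"])).round(1)
P={}
for n,x,y,z in (("stud",306,488,81),("ltop",170,335,58.7),("lbot",168,495,58.7),("rtop",438,335,58.7),("rbot",438,495,58.7),("apex",303,280,58.7),("discL",25,300,8),("discR",580,300,8)):
    P[n]=wrist_world(*f(x,y),z,s); print(n,P[n].round(1),T(P[n]))
```

```text
stud [502.7 183.1  81. ] [-3.9  2.6 49.2]
ltop [500.3 161.7  58.7] [  8.6 -14.9  71.5]
lbot [520.  172.   58.7] [-13.6 -15.6  71.5]
rtop [483.4 192.   58.7] [ 8.6 19.7 71.5]
rbot [502.5 203.3  58.7] [-13.6  20.2  71.5]
apex [485.5 173.1  58.7] [15.9  2.3 71.5]
discL [521.4 144.    8. ] [ -1.1 -40.7 122.2]
discR [479.2 219.3   8. ] [ -1.1  45.6 122.2]
```

Call:
play_rows(commands=[{"x": -0.003,"y": 0.0024,"z": 0.01,"wx": 0,"wy": 0,"wz": 0,"grip": 1},{"x": 0,"y": 0,"z": 0.025,"wx": 0,"wy": 0,"wz": 0,"grip": 1},{"x": 0,"y": 0,"z": 0.025,"wx": 0,"wy": 0,"wz": 0,"grip": 1},{"x": 0,"y": 0,"z": 0.02,"wx": 0,"wy": 0,"wz": 0,"grip": 0.6},{"x": 0,"y": 0,"z": 0.012,"wx": 0,"wy": 0,"wz": 0,"grip": 0.5},{"x": 0,"y": 0,"z": 0,"wx": 0,"wy": 0,"wz": 0,"grip": 0.5},{"x": 0,"y": 0,"z": 0,"wx": 0,"wy": 0,"wz": 0,"grip": 0.5}], squeeze=25)

```text
clock: 3.12
eef_pos: [502.4, 182.7, 38.9]
eef_rot: [-3.141, 0.001, -2.628]
wrist_force: [-0.0, 1.1, -0.4]
finger_gap: 57.5
```

Run:
```python
from h import *
s=manip.read_state();p,d=manip.camera("wrist")
p=p[:,:,::-1];cv2.imwrite("pics/w3.png",np.clip(cv2.resize(p[180:380,200:440],(720,600),interpolation=cv2.INTER_CUBIC)*1.5,0,255).astype(np.uint8))
print(s)
```

```text
{'clock': 3.125, 'joints': array([ 2.80202189e-01,  4.65515278e-01,  1.71788371e+00,  9.02700993e-06,
        9.57251982e-01, -1.80463446e+00]), 'qd': array([ 1.14020773e-03, -5.40099188e-03, -2.53094866e-03,  2.44720258e-03,
        5.35404529e-05, -5.75140082e-03]), 'effort': array([ 1.13150742e-02, -5.47819090e+01, -2.80837119e+01, -2.59647105e-02,
        5.60480403e-02,  9.50884132e-03]), 'eef_pos': array([502.3573768 , 182.65243716,  38.85169521]), 'eef_rot': array([-3.14138164e+00,  9.17763545e-04, -2.62755743e+00]), 'wrist_force': array([-0.01304817,  1.10596407, -0.35353746]), 'moment': array([ 0.07160054, -0.01246265,  0.00420786]), 'finger_gap': 57.45352777661058}
```

View pics/w3.png

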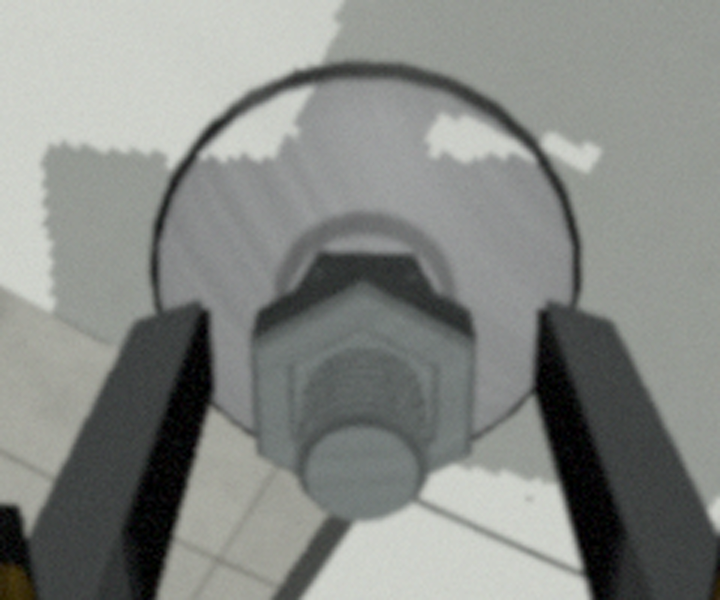

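Run:
```python
from h import *
s=manip.read_state()
R=Ro.from_euler("xyz",s["eef_rot"]).as_matrix()
for n,x,y,z in (("lt",255,335,58.7),("lb",258,458,58.7),("rt",474,340,58.7),("rb",471,458,58.7),("apex",364,282,58.7),("stud",362,470,81)):
    P=wrist_world(200+x/3,180+y/3,z,s);print(n,P.round(1),(R.T@(P-s["eef_pos"])).round(1))
```

```text
lt [500.9 162.   58.7] [ 11.5 -17.2 -19.7]
lb [520.8 172.7  58.7] [-11.1 -17.7 -19.7]
rt [484.6 192.4  58.7] [ 10.7  17.2 -19.7]
rb [503.4 203.4  58.7] [-11.1  17.6 -19.7]
apex [484.5 172.5  58.7] [ 20.6  -0.1 -19.7]
stud [502.1 182.2  81. ] [  0.4  -0.2 -42. ]
```

Centred to within about 0.3 mm, with the flats aligned. Closing the gripper now.

Call:
play_rows(commands=[{"x": 0,"y": 0,"z": 0,"wx": 0,"wy": 0,"wz": 0,"grip": 0.3},{"x": 0,"y": 0,"z": 0,"wx": 0,"wy": 0,"wz": 0,"grip": 0.3},{"x": 0,"y": 0,"z": 0,"wx": 0,"wy": 0,"wz": 0,"grip": 0.3},{"x": 0,"y": 0,"z": 0,"wx": 0,"wy": 0,"wz": 0,"grip": 0.3}], squeeze=25)

```text
clock: 3.68
eef_pos: [503.0, 181.4, 38.9]
eef_rot: [-3.139, 0.001, -2.628]
wrist_force: [3.8, -11.1, 2.9]
finger_gap: 35.5
```

Call:
play_rows(commands=[{"x": 0,"y": -0.0014,"z": 0,"wx": 0,"wy": 0,"wz": 0,"grip": 0.3},{"x": 0,"y": 0,"z": 0.0001,"wx": 0,"wy": 0,"wz": 5,"grip": 0.3},{"x": 0,"y": 0,"z": 0.0002,"wx": 0,"wy": 0,"wz": 10,"grip": 0.3},{"x": 0,"y": 0,"z": 0.0002,"wx": 0,"wy": 0,"wz": 10,"grip": 0.3},{"x": 0,"y": 0,"z": 0.0002,"wx": 0,"wy": 0,"wz": 10,"grip": 0.3},{"x": 0,"y": 0,"z": 0,"wx": 0,"wy": 0,"wz": 0,"grip": 0.3},{"x": 0,"y": 0,"z": 0,"wx": 0,"wy": 0,"wz": 0,"grip": 0.3}], squeeze=25)

```text
clock: 4.55
eef_pos: [503.1, 181.2, 38.3]
eef_rot: [3.141, 0.001, 3.045]
wrist_force: [-1.1, -3.2, 6.0]
finger_gap: 35.8
```

Run:
```python
from h import *
s=manip.read_state();p,d=manip.camera("wrist")
p=p[:,:,::-1];cv2.imwrite("pics/w4.png",np.clip(cv2.resize(p[180:380,200:440],(720,600),interpolation=cv2.INTER_CUBIC)*1.5,0,255).astype(np.uint8))
print(s)
```

```text
{'clock': 4.55, 'joints': array([ 2.77348532e-01,  4.66753143e-01,  1.71770353e+00, -2.92938825e-04,
        9.55964523e-01, -1.19643669e+00]), 'qd': array([-0.00130671,  0.00056452, -0.00049184,  0.00021801, -0.00086865,
       -0.00391223]), 'effort': array([ 1.50569882e+00, -5.26413953e+01, -2.70086914e+01,  4.49551195e-01,
       -1.72762703e-01, -9.94884147e-03]), 'eef_pos': array([503.10982723, 181.21513742,  38.25356219]), 'eef_rot': array([3.14138719e+00, 1.17788135e-03, 3.04475026e+00]), 'wrist_force': array([-1.05452297, -3.19848771,  6.0092197 ]), 'moment': array([-0.36272375,  0.10502709, -0.09184969]), 'finger_gap': 35.81662995874418}
```

View pics/w4.png

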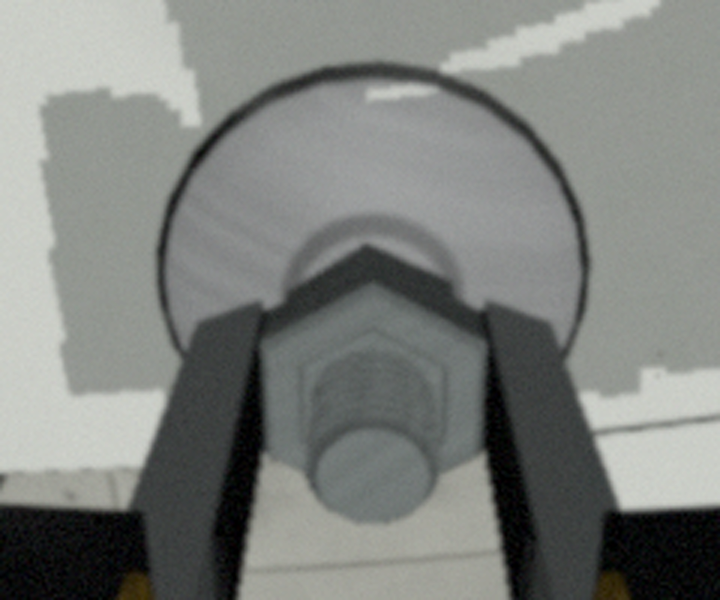

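The jam nut turned with the jaws, and the lower nut's corner moved relative to the tool, so the lower nut stayed put. I'll continue.

Call:
play_rows(commands=[{"x": 0,"y": 0,"z": 0.0002,"wx": 0,"wy": 0,"wz": 10,"grip": 0.3},{"x": 0,"y": 0,"z": 0.0002,"wx": 0,"wy": 0,"wz": 10,"grip": 0.3},{"x": 0,"y": 0,"z": 0.0002,"wx": 0,"wy": 0,"wz": 10,"grip": 0.3},{"x": 0,"y": 0,"z": 0.0002,"wx": 0,"wy": 0,"wz": 10,"grip": 0.3},{"x": 0,"y": 0,"z": 0.0002,"wx": 0,"wy": 0,"wz": 10,"grip": 0.3},{"x": 0,"y": 0,"z": 0.0002,"wx": 0,"wy": 0,"wz": 10,"grip": 0.3},{"x": 0,"y": 0,"z": 0.0002,"wx": 0,"wy": 0,"wz": 10,"grip": 0.3},{"x": 0,"y": 0,"z": 0.0002,"wx": 0,"wy": 0,"wz": 10,"grip": 0.3},{"x": 0,"y": 0,"z": 0,"wx": 0,"wy": 0,"wz": 0,"grip": 0.3}], squeeze=25)

```text
clock: 5.72
eef_pos: [503.2, 181.2, 36.9]
eef_rot: [3.14, 0.0, 1.646]
wrist_force: [-2.6, -3.1, 9.8]
finger_gap: 35.4
```

Run:
```python
from h import *
s=manip.read_state();print({k:s[k].round(2) for k in("joints","wrist_force","moment","eef_pos")})
```

```text
{'joints': array([ 0.28,  0.47,  1.72, -0.  ,  0.95,  0.2 ]), 'wrist_force': array([-2.65, -3.14,  9.82]), 'moment': array([-0.81,  0.27, -0.02]), 'eef_pos': array([503.18, 181.18,  36.9 ])}
```

Call:
play_rows(commands=[{"x": 0,"y": 0,"z": 0.0001,"wx": 0,"wy": 0,"wz": 10,"grip": 0.3},{"x": 0,"y": 0,"z": 0.0001,"wx": 0,"wy": 0,"wz": 10,"grip": 0.3},{"x": 0,"y": 0,"z": 0.0001,"wx": 0,"wy": 0,"wz": 10,"grip": 0.3},{"x": 0,"y": 0,"z": 0.0001,"wx": 0,"wy": 0,"wz": 10,"grip": 0.3},{"x": 0,"y": 0,"z": 0,"wx": 0,"wy": 0,"wz": 0,"grip": 0.3}], squeeze=25)

```text
clock: 6.35
eef_pos: [503.1, 181.1, 36.2]
eef_rot: [3.141, -0.001, 0.948]
wrist_force: [-0.6, -4.1, 6.5]
finger_gap: 35.9
```

Run:
```python
from h import *
s=manip.read_state();print({k:s[k].round(2) for k in("joints","wrist_force","moment","eef_pos")})
```

```text
{'joints': array([ 0.28,  0.47,  1.72, -0.  ,  0.95,  0.9 ]), 'wrist_force': array([-0.57, -4.09,  6.51]), 'moment': array([-0.81,  0.06, -0.06]), 'eef_pos': array([503.12, 181.13,  36.25])}
```

Call:
play_rows(commands=[{"x": 0,"y": 0,"z": 0.0001,"wx": 0,"wy": 0,"wz": 10,"grip": 0.3},{"x": 0,"y": 0,"z": 0.0001,"wx": 0,"wy": 0,"wz": 10,"grip": 0.3},{"x": 0,"y": 0,"z": 0.0001,"wx": 0,"wy": 0,"wz": 10,"grip": 0.3},{"x": 0,"y": 0,"z": 0.0001,"wx": 0,"wy": 0,"wz": 10,"grip": 0.3},{"x": 0,"y": 0,"z": 0,"wx": 0,"wy": 0,"wz": 0,"grip": 0.3}], squeeze=35)

```text
clock: 6.98
eef_pos: [503.1, 181.1, 35.6]
eef_rot: [3.141, -0.001, 0.254]
wrist_force: [0.3, -3.8, 5.3]
finger_gap: 35.6
```

Run:
```python
from h import *
s=manip.read_state();print({k:s[k].round(2) for k in("joints","wrist_force","moment","eef_pos")})
```

```text
{'joints': array([ 0.28,  0.47,  1.72, -0.  ,  0.95,  1.59]), 'wrist_force': array([ 0.26, -3.79,  5.28]), 'moment': array([-0.99, -0.1 , -0.08]), 'eef_pos': array([503.06, 181.11,  35.61])}
```

Call:
play_rows(commands=[{"x": 0,"y": 0,"z": 0.0001,"wx": 0,"wy": 0,"wz": 10,"grip": 0.3},{"x": 0,"y": 0,"z": 0.0001,"wx": 0,"wy": 0,"wz": 10,"grip": 0.3},{"x": 0,"y": 0,"z": 0.0001,"wx": 0,"wy": 0,"wz": 10,"grip": 0.3},{"x": 0,"y": 0,"z": 0.0001,"wx": 0,"wy": 0,"wz": 10,"grip": 0.3},{"x": 0,"y": 0,"z": 0,"wx": 0,"wy": 0,"wz": 0,"grip": 0.3}], squeeze=35)

```text
clock: 7.6
eef_pos: [503.0, 181.1, 35.1]
eef_rot: [-3.141, -0.001, -0.441]
wrist_force: [2.0, -5.1, 5.4]
finger_gap: 35.8
```

Run:
```python
from h import *
s=manip.read_state();p,d=manip.camera("wrist")
p=p[:,:,::-1];cv2.imwrite("pics/w5.png",np.clip(cv2.resize(p[180:380,200:440],(720,600),interpolation=cv2.INTER_CUBIC)*1.5,0,255).astype(np.uint8))
print({k:s[k].round(2) for k in("joints","wrist_force","moment","eef_pos","effort")})
```

```text
{'joints': array([ 0.28,  0.47,  1.72, -0.  ,  0.95,  2.29]), 'wrist_force': array([ 2.01, -5.1 ,  5.42]), 'moment': array([-1.06, -0.06, -0.06]), 'eef_pos': array([503.  , 181.15,  35.07]), 'effort': array([  2.78, -53.43, -26.59,   1.06,  -0.09,   1.8 ])}
```

View pics/w5.png

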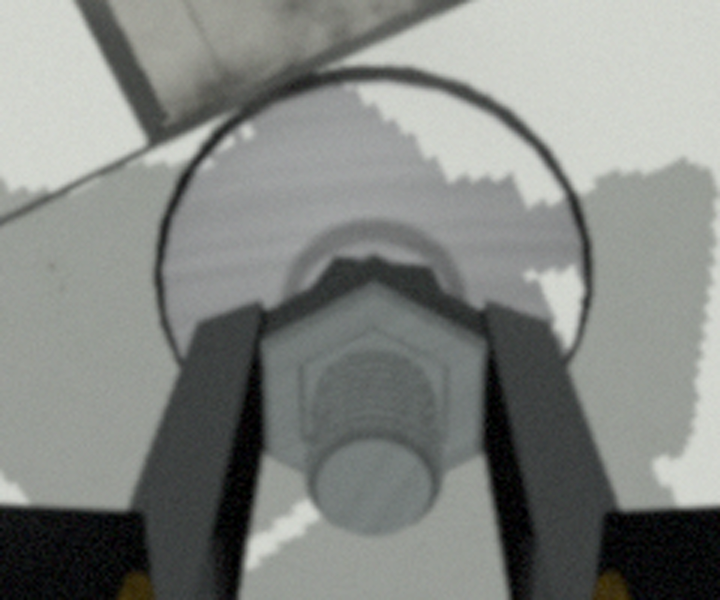

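235° turned so far and the moment still shows only running friction. The last joint is near its limit, so I'll open, turn back 180° and regrip.

Call:
play_rows(commands=[{"x": 0,"y": 0,"z": 0,"wx": 0,"wy": 0,"wz": 0,"grip": 0.6},{"x": 0,"y": 0,"z": 0,"wx": 0,"wy": 0,"wz": 0,"grip": 0.6},{"x": 0,"y": 0,"z": 0,"wx": 0,"wy": 0,"wz": 0,"grip": 0.6}], squeeze=35)

```text
clock: 8.02
eef_pos: [502.4, 181.4, 34.6]
eef_rot: [3.141, 0.0, -0.444]
wrist_force: [-0.1, -0.7, -0.5]
finger_gap: 56.0
```

Run:
```python
from h import *
s=manip.read_state();p,d=manip.camera("wrist")
p=p[:,:,::-1];cv2.imwrite("pics/w6.png",np.clip(cv2.resize(p[180:380,200:440],(720,600),interpolation=cv2.INTER_CUBIC)*1.5,0,255).astype(np.uint8))
print({k:s[k].round(2) for k in("joints","wrist_force","moment","eef_pos","effort","eef_rot")})
```

```text
{'joints': array([0.28, 0.47, 1.72, 0.  , 0.95, 2.29]), 'wrist_force': array([-0.1 , -0.66, -0.52]), 'moment': array([ 0.01,  0.15, -0.01]), 'eef_pos': array([502.44, 181.42,  34.55]), 'effort': array([ 0.000e+00, -5.594e+01, -2.840e+01, -2.000e-02, -6.000e-02,
       -5.000e-02]), 'eef_rot': array([ 3.14,  0.  , -0.44])}
```

View pics/w6.png

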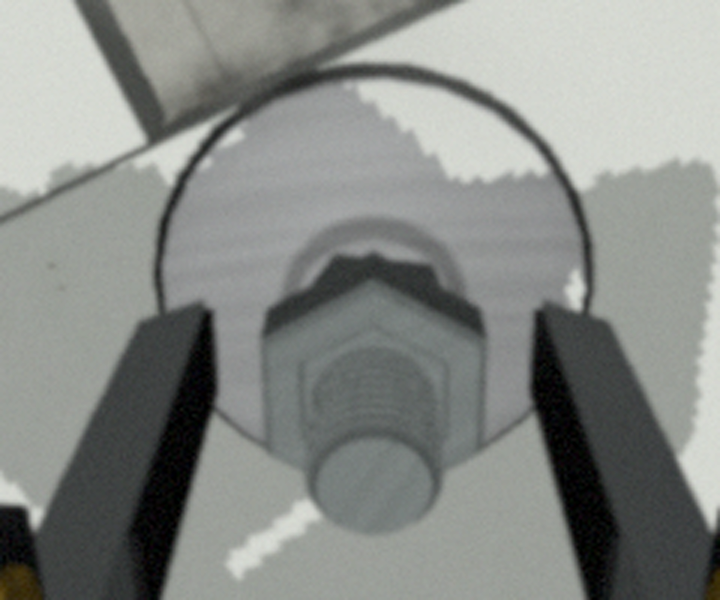

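Call:
play_rows(commands=[{"x": 0.0006,"y": 0,"z": -0.0005,"wx": 0,"wy": 0,"wz": -10,"grip": 0.6},{"x": 0,"y": 0,"z": 0,"wx": 0,"wy": 0,"wz": -10,"grip": 0.6},{"x": 0,"y": 0,"z": 0,"wx": 0,"wy": 0,"wz": -10,"grip": 0.6},{"x": 0,"y": 0,"z": 0,"wx": 0,"wy": 0,"wz": -10,"grip": 0.6},{"x": 0,"y": 0,"z": 0,"wx": 0,"wy": 0,"wz": -10,"grip": 0.6},{"x": 0,"y": 0,"z": 0,"wx": 0,"wy": 0,"wz": -10,"grip": 0.6},{"x": 0,"y": 0,"z": 0,"wx": 0,"wy": 0,"wz": -10,"grip": 0.6},{"x": 0,"y": 0,"z": 0,"wx": 0,"wy": 0,"wz": -10,"grip": 0.6},{"x": 0,"y": 0,"z": 0,"wx": 0,"wy": 0,"wz": -10,"grip": 0.6},{"x": 0,"y": 0,"z": 0,"wx": 0,"wy": 0,"wz": -10,"grip": 0.6},{"x": 0,"y": 0,"z": 0,"wx": 0,"wy": 0,"wz": -10,"grip": 0.6},{"x": 0,"y": 0,"z": 0,"wx": 0,"wy": 0,"wz": -10,"grip": 0.6},{"x": 0,"y": 0,"z": 0,"wx": 0,"wy": 0,"wz": -10,"grip": 0.6},{"x": 0,"y": 0,"z": 0,"wx": 0,"wy": 0,"wz": -10,"grip": 0.6},{"x": 0,"y": 0,"z": 0,"wx": 0,"wy": 0,"wz": -10,"grip": 0.6},{"x": 0,"y": 0,"z": 0,"wx": 0,"wy": 0,"wz": -10,"grip": 0.6},{"x": 0,"y": 0,"z": 0,"wx": 0,"wy": 0,"wz": -10,"grip": 0.6},{"x": 0,"y": 0,"z": 0,"wx": 0,"wy": 0,"wz": -10,"grip": 0.6},{"x": 0,"y": 0,"z": 0,"wx": 0,"wy": 0,"wz": 0,"grip": 0.6},{"x": 0,"y": 0,"z": 0,"wx": 0,"wy": 0,"wz": 0,"grip": 0.6}], squeeze=35)

```text
clock: 10.58
eef_pos: [503.2, 181.1, 35.2]
eef_rot: [-3.142, -0.0, 2.692]
wrist_force: [0.3, -0.0, -0.5]
finger_gap: 56.0
```

Run:
```python
from h import *
s=manip.read_state();p,d=manip.camera("wrist")
p=p[:,:,::-1];cv2.imwrite("pics/w7.png",np.clip(cv2.resize(p[180:380,200:440],(720,600),interpolation=cv2.INTER_CUBIC)*1.5,0,255).astype(np.uint8))
print({k:s[k].round(2) for k in("joints","wrist_force","moment","eef_pos","effort","eef_rot")})
```

```text
{'joints': array([ 0.28,  0.47,  1.72,  0.  ,  0.95, -0.84]), 'wrist_force': array([ 0.34, -0.02, -0.48]), 'moment': array([ 0.04, -0.06, -0.06]), 'eef_pos': array([503.16, 181.09,  35.2 ]), 'effort': array([ 0.000e+00, -5.584e+01, -2.833e+01,  3.000e-02,  7.000e-02,
       -1.100e-01]), 'eef_rot': array([-3.14, -0.  ,  2.69])}
```

View pics/w7.png

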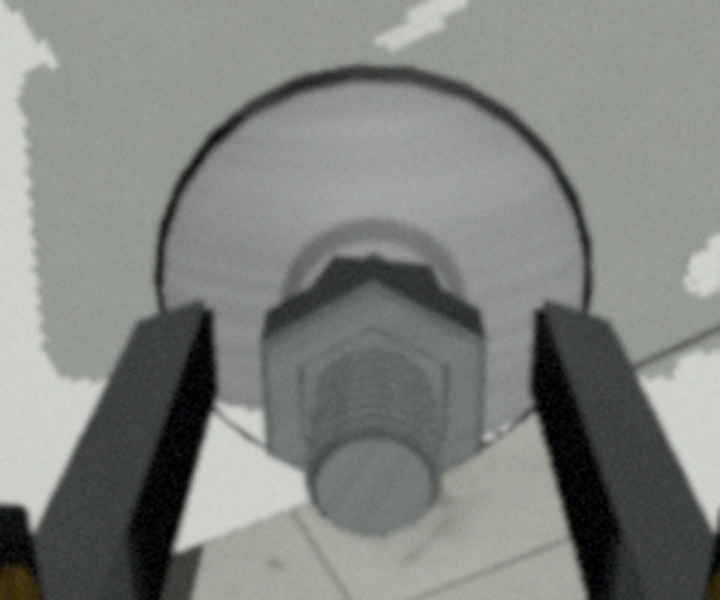

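The nut is centred and the flats are aligned. I'll grip and turn 40°.

Call:
play_rows(commands=[{"x": 0,"y": 0,"z": 0,"wx": 0,"wy": 0,"wz": 0,"grip": 0.3},{"x": 0,"y": 0,"z": 0,"wx": 0,"wy": 0,"wz": 0,"grip": 0.3},{"x": 0,"y": 0,"z": 0,"wx": 0,"wy": 0,"wz": 0,"grip": 0.3},{"x": 0,"y": 0,"z": 0,"wx": 0,"wy": 0,"wz": 0,"grip": 0.3},{"x": 0,"y": 0,"z": 0.0001,"wx": 0,"wy": 0,"wz": 5,"grip": 0.3},{"x": 0,"y": 0,"z": 0.0002,"wx": 0,"wy": 0,"wz": 10,"grip": 0.3},{"x": 0,"y": 0,"z": 0.0001,"wx": 0,"wy": 0,"wz": 10,"grip": 0.3},{"x": 0,"y": 0,"z": 0.0002,"wx": 0,"wy": 0,"wz": 10,"grip": 0.3},{"x": 0,"y": 0,"z": 0.0001,"wx": 0,"wy": 0,"wz": 5,"grip": 0.3},{"x": 0,"y": 0,"z": 0,"wx": 0,"wy": 0,"wz": 0,"grip": 0.3}], squeeze=35)

```text
clock: 11.88
eef_pos: [503.2, 181.0, 34.8]
eef_rot: [3.142, 0.0, 1.998]
wrist_force: [-2.5, -0.7, 5.0]
finger_gap: 35.7
```

Run:
```python
from h import *
s=manip.read_state();print({k:s[k].round(2) for k in("joints","wrist_force","moment","eef_pos","effort","eef_rot")})
```

```text
{'joints': array([ 0.28,  0.47,  1.72, -0.  ,  0.95, -0.15]), 'wrist_force': array([-2.48, -0.71,  5.02]), 'moment': array([-0.28,  0.53, -0.29]), 'eef_pos': array([503.21, 180.98,  34.84]), 'effort': array([ 4.900e-01, -5.342e+01, -2.802e+01, -2.000e-02, -7.200e-01,
        7.000e-01]), 'eef_rot': array([3.14, 0.  , 2.  ])}
```

The moment has risen to 0.29, up from 0.06 when running, so contact has started. Another 30° will make it firm.

Call:
play_rows(commands=[{"x": 0,"y": 0,"z": 0,"wx": 0,"wy": 0,"wz": 10,"grip": 0.3},{"x": 0,"y": 0,"z": 0,"wx": 0,"wy": 0,"wz": 10,"grip": 0.3},{"x": 0,"y": 0,"z": 0,"wx": 0,"wy": 0,"wz": 10,"grip": 0.3},{"x": 0,"y": 0,"z": 0,"wx": 0,"wy": 0,"wz": 0,"grip": 0.3}], squeeze=35)

```text
clock: 12.38
eef_pos: [503.1, 181.0, 34.6]
eef_rot: [-3.141, 0.0, 1.476]
wrist_force: [-1.1, -1.0, 3.4]
finger_gap: 35.6
```

Run:
```python
from h import *
for i in range(2):
    s=manip.read_state();p,d=manip.camera("wrist");print({k:s[k].round(2) for k in("joints","wrist_force","moment","eef_pos","effort","eef_rot")})
p=p[:,:,::-1];cv2.imwrite("pics/w8.png",np.clip(cv2.resize(p[180:380,200:440],(720,600),interpolation=cv2.INTER_CUBIC)*1.5,0,255).astype(np.uint8))
```

```text
{'joints': array([0.28, 0.47, 1.72, 0.  , 0.95, 0.37]), 'wrist_force': array([-1.13, -0.97,  3.4 ]), 'moment': array([-0.31,  0.41, -0.54]), 'eef_pos': array([503.08, 180.98,  34.56]), 'effort': array([  0.84, -54.85, -28.66,  -0.15,  -0.6 ,   1.39]), 'eef_rot': array([-3.14,  0.  ,  1.48])}
{'joints': array([0.28, 0.47, 1.72, 0.  , 0.95, 0.37]), 'wrist_force': array([-2.49, -0.42,  2.33]), 'moment': array([-0.24,  0.46, -0.59]), 'eef_pos': array([503.09, 180.97,  34.54]), 'effort': array([  0.86, -54.8 , -28.72,  -0.21,  -0.66,   0.1 ]), 'eef_rot': array([-3.14, -0.  ,  1.48])}
```

View pics/w8.png

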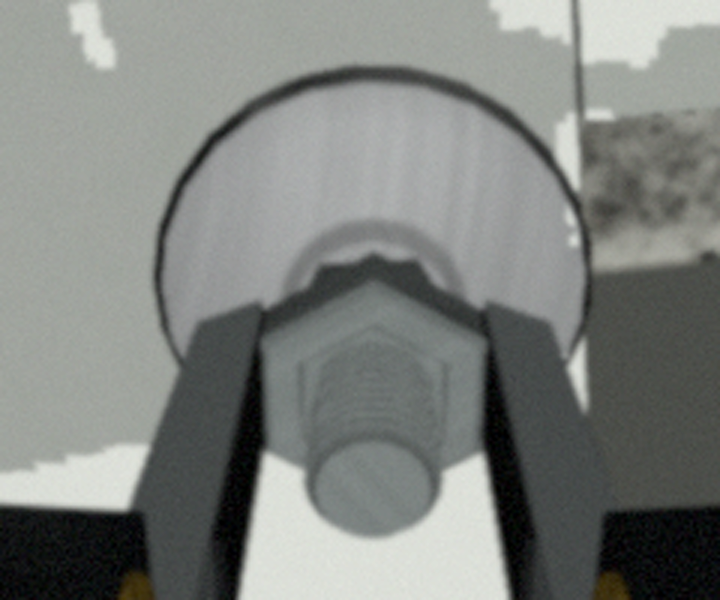

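The moment is now about 0.55 N m, rising 0.27 over the last 30° as expected. The lower nut's corner has shifted about 10° relative to the tool since the regrip, which matches a nut that hasn't turned. Releasing and retreating.

Call:
play_rows(commands=[{"x": 0,"y": 0,"z": 0,"wx": 0,"wy": 0,"wz": 0,"grip": 0.8},{"x": 0,"y": 0,"z": 0,"wx": 0,"wy": 0,"wz": 0,"grip": 0.8},{"x": 0,"y": 0,"z": 0,"wx": 0,"wy": 0,"wz": 0,"grip": 0.8},{"x": 0,"y": 0,"z": 0,"wx": 0,"wy": 0,"wz": 0,"grip": 0.8},{"x": 0,"y": 0,"z": -0.02,"wx": 0,"wy": 0,"wz": 0,"grip": 0.8},{"x": 0,"y": 0,"z": -0.03,"wx": 0,"wy": 0,"wz": 0,"grip": 0.8},{"x": 0,"y": 0,"z": -0.03,"wx": 0,"wy": 0,"wz": 0,"grip": 0.8},{"x": 0,"y": 0,"z": -0.03,"wx": 0,"wy": 0,"wz": 0,"grip": 0.8},{"x": -0.03,"y": 0,"z": -0.01,"wx": 0,"wy": 0,"wz": 0,"grip": 0.8},{"x": -0.04,"y": 0,"z": 0,"wx": 0,"wy": 0,"wz": 0,"grip": 0.8},{"x": 0,"y": 0,"z": 0,"wx": 0,"wy": 0,"wz": 0,"grip": 0.8},{"x": 0,"y": 0,"z": 0,"wx": 0,"wy": 0,"wz": 0,"grip": 0.8}])

```text
clock: 13.98
eef_pos: [496.5, 111.7, 154.6]
eef_rot: [3.142, -0.0, 1.474]
wrist_force: [-0.0, -0.3, 0.2]
finger_gap: 74.9
```

Run:
```python
from h import *
s=manip.read_state();p,d=manip.camera("wrist");p=p[:,:,::-1]
q,_=manip.camera("scene");q=q[:,:,::-1]
t,_=manip.camera("top");t=t[:,:,::-1]
print(s["clock"],s["eef_pos"],s["wrist_force"])
a=[p[150:330,230:410],q[165:225,230:290],cv2.imread("pics/scene0.png")[165:225,230:290],t[205:275,240:340]]
cv2.imwrite("pics/f.png",np.clip(np.vstack([np.hstack([cv2.resize(x,(400,300),interpolation=cv2.INTER_CUBIC) for x in a[i:i+2]]) for i in (0,2)])*1.3,0,255).astype(np.uint8))
```

```text
13.975 [496.5435336  111.67882276 154.57781929] [-0.0031909  -0.28930641  0.2173683 ]
```

View pics/f.png

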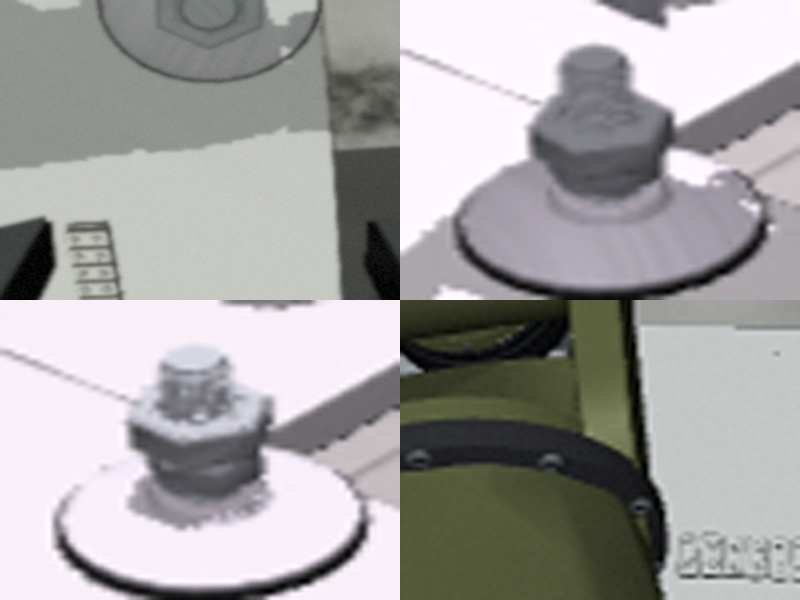

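The final scene view shows the gap closed, with the lower nut and the strip where they were. The arm is clear, so I'll hand in.

```bash
python3 -c "
from cell import manip
print(manip.sign_off())"
```

```text
the job is handed in; nothing more can be done
None
```

I ran the upper nut on the left foot down onto the lower nut and tightened it, then let go, backed away and handed the job in at about 14 s of the 67 s allowed.

- **Which foot:** the camera views showed bare stud between the nuts on the left foot and none on the right, so I left the right one alone.
- **Turning:** I gripped the nut across its flats and turned it clockwise 305° in all, regripping once after 235°.
- **Tightness:** the moment about the stud rose from about 0.06 N m while running to about 0.55 N m at the end. It climbed 0.27 N m over the last 30°, so it is well past the 0.2 N m needed to lock. I could not measure the 30 N contact force directly.
- **After release:** the scene picture shows the gap closed. The lower nut looks unturned to within a few degrees, by eye. The strip appears undisturbed, though I did not re-measure its position. The wrist force was about zero with the tool well clear of the foot.

**What disagreed:**
- The moment reading had the opposite sign to the one I expected, so I judged tightness by its size and steady rise.
- The last joint's own torque reading was erratic, for example 1.8 N m while the nut was still running freely, so I did not rely on it.
- My first grip was 1.4 mm off-centre, giving about 11 N of side force. I corrected it before turning.
- My first move call was refused because its rows left out some keys. Nothing moved.

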